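# Move the loaded vial carrier over the end stop to the next rail

### The job

Two saddle-shaped carriers hang on the first rail: take the one that holds two vials, lift it clear over the rail's end stop and hang it gently astride the open end of the next rail. Then, with it riding on the rail, slide it along until it pushes in the sprung plunger of the black stop collar, hold it there for about a second with gentle pressure, never driving the plunger to its bottom, and let go so that the carrier stays hanging on that rail. Leave the empty carrier and everything else where they are.

Things in the scene. Friction and masses are not known exactly. Their poses are not given: they have to be found in the camera images.
- carrier_grip (a point): the white carrier that holds two vials: centre of its upright grip tab, 12 thick (x) x 30 (y, along the rail) x 40 high (mm); grasp it here, fingers closing along x, across the rail. z up. The tab stands on a bridge 24 (x) x 36 (y) x 14 high that starts 20 below this point. Whole carrier 82 (x) x 36 (y) x 98 high, about 0.13 kg, its lowest point 78 below this one
- carrier_seat (a point): the same carrier: centre of the underside of its bridge, 34 below the tab's centre, which rests on the rail's top edge. Under it two cheeks straddle the rail with a slot 14 wide (x), flared at the mouth, reaching down 42; on either side at x = +-31 a vial of 20 dia hangs, reaching down 44
- empty_grip (a point): the other carrier, same shape and size but without vials: centre of its grip tab (54 above the rail's top edge at its top). It hangs on the first rail too, before or behind the loaded one. To be left alone
- rail1: first rail, fixed: flat bar 8 thick (x), 18 high, 240 long (y), top edge at z = 170. Origin under its middle on the table, y along the rail towards the next rail. A clear plate 30 wide at its far end (y = -123) rises 15 above the bar's top
- end_stop (a point): top of the first rail's end stop, a clear upright plate 50 wide (x) x 6 thick at the rail's y = +123, rising 25 above the bar's top edge. Raising the carrier by 80 clears it; by 105 clears the empty carrier as well
- rail2: next rail, fixed: bar of the same section, 260 long (y = -130 to +130), top edge at z = 170, on thin posts that the carrier slides past. Origin under its middle on the table; its open end is y = -130, nearest the first rail, and y runs away from that end. It need not be in line with the first rail. Hang the carrier near y = -90; the bar is free from there to the plunger
- plunger (a joint): sprung plunger facing -y on the black stop collar clamped on the next rail; its place is NOT measured: its face lies anywhere from y = 0 to +70 of rail2, found by feel. Push-in, m: 0 out, 0.005 bottomed. About 4 N per mm, damped: 1 to 3 mm (4 to 12 N) is a proper push, over 3.8 mm (15 N) too much. Face 2 to 12 mm above the bar, so the bridge meets it. Drag on the rail: about 1 N, more if the carrier is pressed down
- tube_stand: a capped tube in a round foot, 56 dia x 92 high (mm), bystander on the table; origin under its centre
- cuvette_holder: a black block 60 x 60 with a cuvette standing in it, 85 high (mm), bystander on the table; origin under its centre
- reagent_jar: a capped glass jar, 44 dia x 70 high (mm), bystander on the table; origin under its centre
- disc_vial: a small steel disc with a stub on it, 60 dia x 46 high (mm), bystander on the table; origin under its centre
- small_vial: a small glass vial, 28 dia x 50 high (mm), bystander on the table; origin under its centre
- dish: a shallow clear dish, 90 dia x 15 high (mm), bystander on the table; origin under its centre
Mind the look-alikes: they are no part of the job. What is shaped like the part that bears carrier_grip but purple is not meant.

How it is judged:
By the outcome, as a careful person would: the job done as asked, in the order asked, and still so for the second after the job is handed in, with the robot touching nothing.
It also fails if it takes over 70 s, if anything falls off the work surface, if the arm or the gripper's body presses on something with over 40 N, if the wrist force passes 120 N, or if a joint passes its speed limit or range.

### The arm

A 6-joint arm with a two-finger parallel gripper is mounted at the origin on the work surface. World frame = base frame: x ahead of the robot, y to its left, z up, the work surface at z = 0. Lengths are in m, angles in rad, forces in N, time in s.
With the tool pointing down it reaches from about 0.275 to 0.825 m from the base axis. Payload 4.9 kg.
Tool frame: the origin (TCP) lies midway between the tips of the shut fingers; the grasp point (between the pads) lies 19 mm behind it; z points along the fingers, y is the direction in which the jaws open and shut (so a half turn about z gives the same grasp; the last joint's range is limited). The gripper opens to 85 mm and grips with 20 to 120 N. Pads are 22 mm wide; open, the fingers measure 114 mm over their backs; the gripper's body (76 mm by 85 mm) begins 54 mm behind the grasp point. The pads swing forward as they close: fully open they stand 13 mm farther back than shut.
Start: joints at [-1.322, 0.326, -0.193, 1.052, 0, 1.437], TCP at [0.205, -0.51, 0.231] pointing down, gripper open.
Joint ranges: [-2.65, 2.65], [-0.97, 1.79], [-1.3, 1.35], [-1.93, 2.1], [-1.47, 1.37], [-3.14, 3.14]. Speed limits (rad/s): [2.57, 2.57, 3.14, 3.14, 3.14, 3.14].

### API

Orientations are given as a rotation vector (axis times angle).
In Python, from workcell import arm gives the robot as it stands. The module is installed in compiled form; this text tells all that it offers. Calls block until the motion is done:
- arm.move_to(position, orientation): joint-space move of the TCP to a pose.
- arm.line_to(position, rot=None, max_speed=0.15): straight line of the TCP; rot=None keeps the orientation; max_speed is the mean speed in m/s.
- arm.move_j(angles): joint-space move.
- arm.grip(opening, effort=None): opening from 0.0 (shut) to 1.0 (fully open); effort is the grip in N (None keeps the last); returns when the fingers have stopped.
- arm.dwell(seconds).
- arm.solve_ik(position, orientation): joint angles nearest the present ones, or None.
- arm.get_obs(): the state.
- arm.get_image(name): name is "scene" or "top" or "wrist"; returns a dict with "img" (480x640x3 uint8, red, green, blue), "mtx" (3x3 intrinsics, pixels), "eye" and "attitude" of the camera in the world; the wrist camera has in their place "tool_from_camera" (4x4, takes a point from camera to tool coordinates, whose origin is the TCP and whose axes are the flange's). Camera axes: x right, y up, looking along -z (the intrinsics and any distortion apply to the point x, -y, -z); pixel columns grow to the right and rows downward; lengths in m; the calibration is good to about 2 mm. A picture is of the moment at which its call begins: read the wrist's pose just before it. There is no depth.
A pose or a line that the arm cannot do raises arm.PlanningError and nothing moves.
- arm.close_job(): hands the job in, once; it reports no verdict.
Trained networks look in a picture, given as the dict that the camera call returned (one of the last four; its "shot" number tells which), for a name from the list of things; names that differ only in an ending like _2 or _b are one class to them, and where a whole thing is asked for, a point or a joint stands for the part that bears it (a point fixed in the world has none). Each returns a list of dicts, best first, with "confidence" (0 to 1); they miss things now and then, are a little off and sometimes report something else, mostly with a low value. They report only what shows in the picture. A call takes as long as a camera call. They do not tell look-alikes from the thing itself.
- arm.masks_of(target, picture): "pixels" (480x640 bool, what is visible of it).
- arm.place_of(target, picture): "point" ([x, y, z] in m, in the coordinates of the camera as it stood for that picture, good to about 4 mm: a listed point, or the origin of a listed thing).
The state is a dict: "clock": time; "q": joint angles; "qvel": joint speeds; "tau": joint torques, N m; "ee_pos": TCP position; "tool_rot": TCP orientation; "force": force on the tool from outside, world axes, zero at the start; "ft_torque": the same for the moment, N m; "grip_width": opening from 0.0 (shut) to 1.0 (fully open).
Only numpy, scipy, OpenCV 4.12 (cv2) and the standard library are available. Lean on these libraries where they do the work, as an engineer would, in place of code of your own. Each camera call takes 0.05 s, during which the arm holds its last target.

## Working session

There is one attempt and no reset: what is moved stays moved. The work goes in short steps, each a Python script; the robot and the scene stay as the last script left them, time stands still between calls to the robot, and variables do not carry over. Pictures are saved under pics/ and viewed, and the job is handed in when it is done.

```bash
mkdir -p pics; cat > h.py <<'E'
import numpy as np, cv2
from scipy.spatial.transform import Rotation as R
from workcell import arm
def save(p,n): cv2.imwrite('pics/'+n+'.png',cv2.cvtColor(p['img'],cv2.COLOR_RGB2BGR))
def campose(p,obs=None):
    if 'eye' in p:
        a=np.array(p['attitude'],float)
        Rm=a if a.shape==(3,3) else (R.from_rotvec(a).as_matrix() if a.size==3 else R.from_quat(a).as_matrix())
        return Rm,np.array(p['eye'],float)
    T=np.eye(4);T[:3,:3]=R.from_rotvec(obs['tool_rot']).as_matrix();T[:3,3]=obs['ee_pos']
    M=T@np.array(p['tool_from_camera']);return M[:3,:3],M[:3,3]
def w(p,pt,obs=None):
    Rm,t=campose(p,obs);return Rm@np.array(pt)+t
def proj(p,X,obs=None):
    Rm,t=campose(p,obs);c=Rm.T@(np.array(X)-t);v=np.array(p['mtx'])@np.array([c[0],-c[1],-c[2]]);return v[:2]/v[2]
E
python3 - <<'E'
from h import *
o=arm.get_obs();print(o)
for n in ['scene','top','wrist']:
    o=arm.get_obs();p=arm.get_image(n);save(p,n+'0')
    print(n,{k:(v if k!='img' else 0) for k,v in p.items()})
    for t in ['carrier_grip','carrier_seat','empty_grip','rail1','end_stop','rail2','plunger']:
        for r in arm.place_of(t,p)[:4]:
            X=w(p,r['point'],o);print(t,round(r['confidence'],2),X.round(4),proj(p,X,o).round())
E
```

```text
{'clock': 0.0, 'q': array([-1.32220595e+00,  3.26957029e-01, -1.93606769e-01,  1.05198063e+00,
       -1.78816372e-05,  1.43663299e+00]), 'qvel': array([ 6.75997918e-04, -2.34513276e-04, -2.84981019e-05, -1.67897761e-03,
        1.40550617e-04,  1.77115855e-03]), 'tau': array([ 2.63693828e-04, -4.43395936e+01,  2.62442583e+01,  1.54962897e-02,
       -5.51052426e-05,  1.72076983e-05]), 'ee_pos': array([ 0.20529028, -0.5096171 ,  0.23048598]), 'tool_rot': array([-3.08252507e+00, -5.97233081e-01,  1.84957615e-04]), 'force': array([ 0.09990055, -0.42331848, -0.86694396]), 'ft_torque': array([ 0.01617125, -0.02871586, -0.01373005]), 'grip_width': 0.9993605833612106}
scene {'img': 0, 'mtx': array([[456.92719008,   0.        , 317.89531706],
       [  0.        , 456.92719008, 242.5409951 ],
       [  0.        ,   0.        ,   1.        ]]), 'eye': array([1.01429689, 0.28450609, 0.72730172]), 'attitude': array([0.43162823, 0.79783365, 2.03468158]), 'shot': 1}
carrier_grip 0.88 [ 0.5538 -0.2565  0.2065] [210. 164.]
carrier_grip 0.65 [ 0.4336 -0.1971  0.0773] [279. 193.]
carrier_seat 0.9 [ 0.5535 -0.2568  0.1669] [214. 180.]
carrier_seat 0.6 [ 0.4341 -0.1976  0.0429] [280. 205.]
empty_grip 0.96 [ 0.569  -0.1344  0.2026] [257. 194.]
end_stop 0.72 [ 0.5802 -0.0722  0.1918] [283. 216.]Traceback (most recent call last):
  File "<stdin>", line 7, in <module>
ValueError: it knows: carrier_grip, carrier_seat, cuvette_holder, disc_vial, dish, empty_grip, end_stop, rail, reagent_jar, small_vial, tube_stand
```

```bash
python3 - <<'E'
from h import *
for n in ['scene','top','wrist']:
    o=arm.get_obs();p=arm.get_image(n);save(p,n+'0')
    if n!='scene': print(n,{k:(v if k!='img' else 0) for k,v in p.items()})
    for t in ['carrier_grip','carrier_seat','empty_grip','rail1','rail2','end_stop','rail','tube_stand','cuvette_holder','reagent_jar','disc_vial','small_vial','dish']:
      try:
        for r in arm.place_of(t,p)[:4]:
            X=w(p,r['point'],o);print(t,round(r['confidence'],2),X.round(4),proj(p,X,o).round())
      except ValueError: pass
E
```

```text
carrier_grip 0.88 [ 0.4332 -0.1974  0.078 ] [279. 192.]
carrier_grip 0.63 [ 0.5548 -0.2567  0.202 ] [210. 166.]
carrier_seat 0.71 [ 0.5532 -0.258   0.1683] [213. 179.]
carrier_seat 0.37 [ 0.5678 -0.1331  0.2039] [258. 193.]
empty_grip 0.77 [ 0.5702 -0.134   0.2033] [257. 194.]
end_stop 0.6 [ 0.5776 -0.0726  0.1908] [283. 215.]
tube_stand 0.79 [ 0.4268 -0.0033  0.0031] [356. 251.]
cuvette_holder 0.96 [ 0.7107  0.0033 -0.0051] [279. 354.]
reagent_jar 0.94 [0.7176 0.1151 0.0048] [330. 388.]
disc_vial 0.6 [ 0.6966 -0.2418 -0.0024] [185. 287.]
small_vial 0.76 [ 0.6921 -0.0957 -0.0016] [243. 320.]
dish 0.59 [ 7.153e-01  2.333e-01 -7.000e-04] [394. 427.]
dish 0.32 [ 0.5537 -0.2565  0.1639] [214. 182.]
top {'img': 0, 'mtx': array([[492.13101916,   0.        , 320.48159584],
       [  0.        , 492.13101916, 240.54873566],
       [  0.        ,   0.        ,   1.        ]]), 'eye': array([ 0.51738324, -0.01744411,  0.90144686]), 'attitude': array([ 0.04304008, -0.06034405, -1.56446317]), 'shot': 3}
carrier_grip 0.77 [ 0.4335 -0.1954  0.0803] [422. 324.]
carrier_grip 0.68 [ 0.5568 -0.2554  0
[... 464 characters left out ...]
vial 0.56 [ 0.6999 -0.242   0.001 ] [437. 175.]
small_vial 0.49 [ 0.6906 -0.0998  0.0017] [360. 179.]
dish 0.9 [ 0.7132  0.2294 -0.0013] [182. 166.]
wrist {'img': 0, 'mtx': array([[352.74743309,   0.        , 318.94298   ],
       [  0.        , 352.74743309, 239.42366204],
       [  0.        ,   0.        ,   1.        ]]), 'tool_from_camera': array([[-7.22667524e-04,  9.65617183e-01,  2.59967179e-01,
         6.69763634e-02],
       [ 9.99999653e-01,  5.89779882e-04,  5.89173164e-04,
         9.59217794e-04],
       [ 4.15592319e-04,  2.59967514e-01, -9.65617274e-01,
        -1.43224796e-01],
       [ 0.00000000e+00,  0.00000000e+00,  0.00000000e+00,
         1.00000000e+00]]), 'shot': 4}
```

View pics/scene0.png

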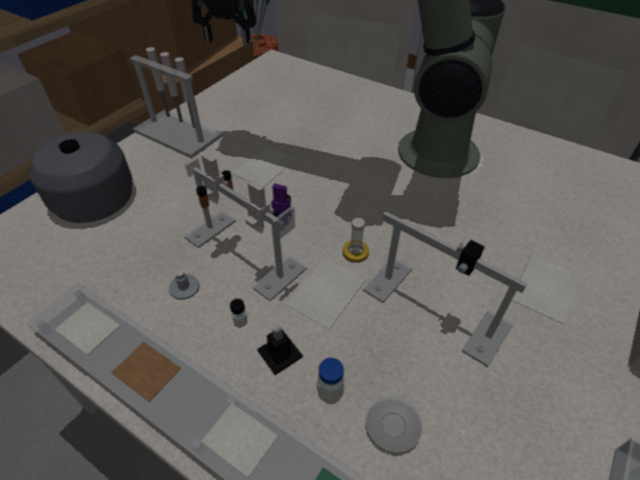

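```bash
ls pics
```

```text
scene0.png
top0.png
wrist0.png
```

View pics/top0.png

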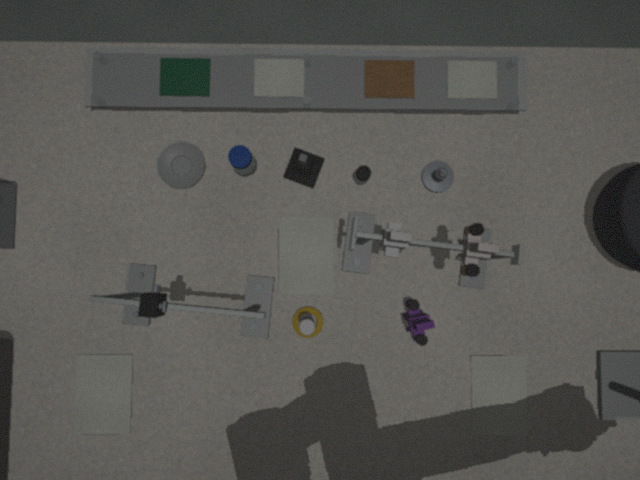

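```bash
python3 - <<'E'
import cv2
a=cv2.imread('pics/top0.png');
def c(im,x0,y0,x1,y1,s,n):
    b=im[y0:y1,x0:x1];b=cv2.convertScaleAbs(b,alpha=1.5,beta=10);cv2.imwrite('pics/'+n,cv2.resize(b,None,fx=s,fy=s,interpolation=cv2.INTER_CUBIC))
c(a,330,200,530,350,4,'c1.png');c(a,80,250,280,350,4,'c2.png')
s=cv2.imread('pics/scene0.png')
c(s,170,130,370,280,4,'c3.png');c(s,350,190,550,340,4,'c4.png')
E
```

```text
(no output)
```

View pics/c1.png

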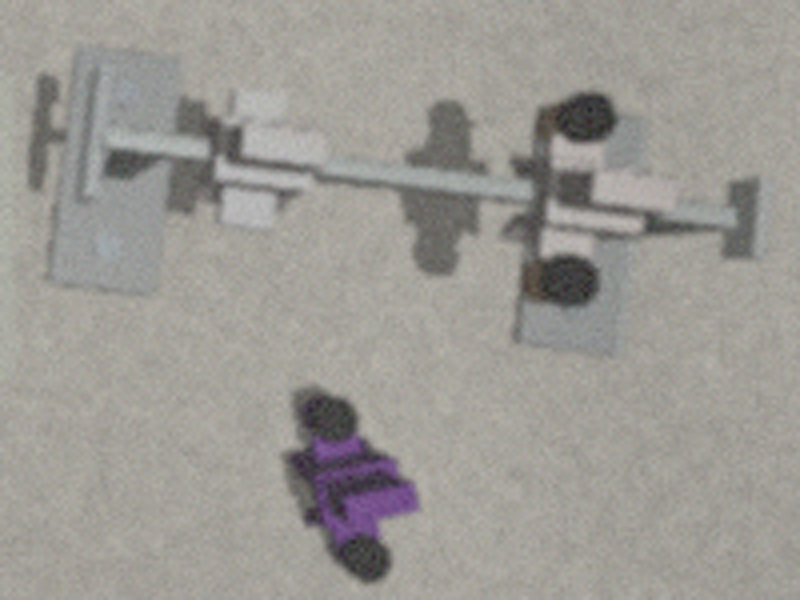

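View pics/c2.png

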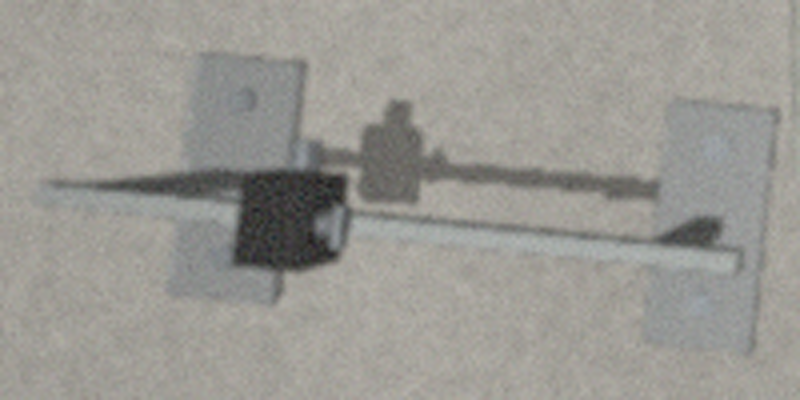

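View pics/c3.png

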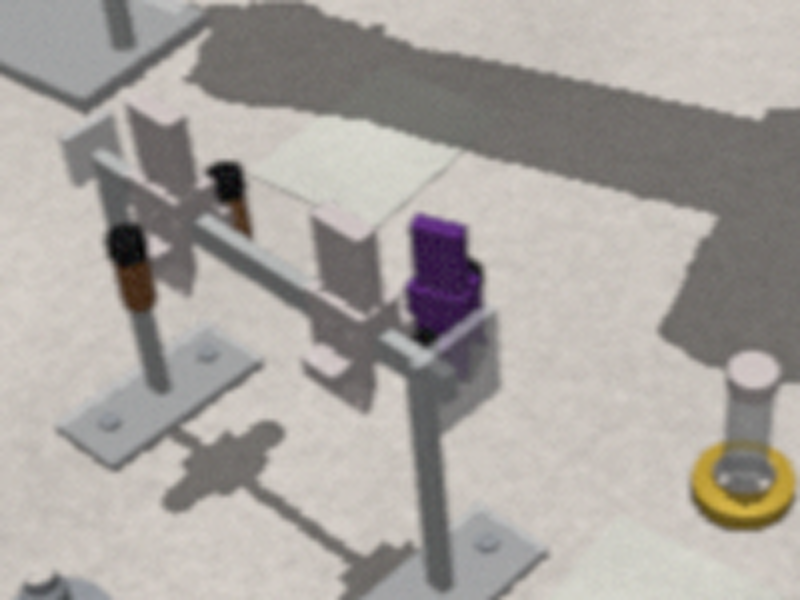

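View pics/c4.png

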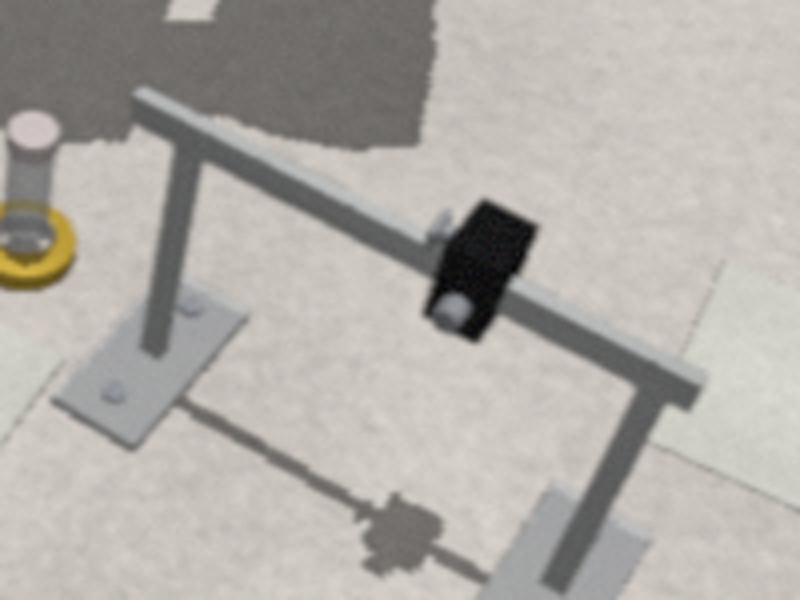

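```bash
cat >> h.py <<'E'
def ray(p,u,v,z,obs=None):
    Rm,t=campose(p,obs);K=np.array(p['mtx']);d=np.linalg.inv(K)@np.array([u,v,1.]);d=Rm@np.array([d[0],-d[1],-d[2]])
    return t+d*(z-t[2])/d[2]
E
python3 - <<'E'
from h import *
p=arm.get_image('top')
A=[ray(p,*u,.17) for u in [(265,315.5),(91.2,297.5),(356.5,234.5),(514.5,253.7)]]
s=arm.get_image('scene')
B=[ray(s,*u,.17) for u in [(385.3,213),(525,282.5),(277.5,219.5),(195,168.5)]]
for a,b in zip(A,B):print(a.round(4),b.round(4))
for a in(A,B):
  for i in(0,2): d=a[i+1]-a[i];print(np.linalg.norm(d),np.degrees(np.arctan2(d[0],d[1])), ((a[i]+a[i+1])/2).round(4))
E
```

```text
[0.4545 0.0558 0.17  ] [0.4565 0.0609 0.17  ]
[0.4797 0.3114 0.17  ] [0.4762 0.3129 0.17  ]
[ 0.575  -0.0791  0.17  ] [ 0.575  -0.0885  0.17  ]
[ 0.5477 -0.3153  0.17  ] [ 0.5494 -0.3089  0.17  ]
0.25686822553970473 5.6185343260822265 [0.4671 0.1836 0.17  ]
0.2377779520102763 -173.4079618974981 [ 0.5614 -0.1972  0.17  ]
0.2528190707736502 4.455962734381111 [0.4663 0.1869 0.17  ]
0.22195582027467559 -173.39224195104308 [ 0.5622 -0.1987  0.17  ]
```

```bash
cat >> h.py <<'E'
def ori(th,sgn=1):
    # th: rail direction angle from +y toward +x (rad); tool x along sgn*rail y
    y=sgn*np.array([np.cos(th),-np.sin(th),0]);z=np.array([0,0,-1.]);x=np.cross(y,z)
    return R.from_matrix(np.c_[x,y,z]).as_rotvec()
E
python3 - <<'E'
from h import *
for s in(1,-1):
  for P in[(.555,-.256,.32),(.555,-.256,.18),(.467,.06,.32),(.48,.3,.2)]:
    q=arm.solve_ik(P,ori(np.radians(6),s));print(s,P,None if q is None else np.round(q,2))
q=arm.solve_ik((.555,-.22,.33),ori(np.radians(6.5),1))
o=arm.get_obs()
p0=o['ee_pos'].copy();p0[2]=.33
arm.line_to(p0,max_speed=.3)
for n,P,th in[('w1',(.56,-.21,.33),6.6),('w2',(.467,.16,.33),5.3)]:
    arm.move_to(P,ori(np.radians(th),1))
    arm.dwell(.2)
    o=arm.get_obs();p=arm.get_image('wrist');save(p,n)
    np.savez(n,img=p['img'],mtx=p['mtx'],tfc=p['tool_from_camera'],ee=o['ee_pos'],rot=o['tool_rot'])
    print(o['clock'],o['ee_pos'],o['force'])
    for t in ['carrier_grip','carrier_seat','empty_grip','end_stop']:
        for r in arm.place_of(t,p)[:3]:
            X=w(p,r['point'],o);print(t,round(r['confidence'],2),X.round(4),proj(p,X,o).round())
E
```

```text
1 (0.555, -0.256, 0.32) [-0.55  0.41  0.15  1.32  0.    1.12]
1 (0.555, -0.256, 0.18) [-0.55  0.47 -0.1   0.99  0.    1.12]
1 (0.467, 0.06, 0.32) [-0.03  0.13 -0.22  1.22 -0.    1.65]
1 (0.48, 0.3, 0.2) [ 0.43  0.38 -0.2   0.99 -0.    2.1 ]
-1 (0.555, -0.256, 0.32) [-0.55  0.41  0.15  1.32 -0.   -2.02]
-1 (0.555, -0.256, 0.18) [-0.55  0.47 -0.1   0.99 -0.   -2.02]
-1 (0.467, 0.06, 0.32) [-0.03  0.13 -0.22  1.22 -0.   -1.5 ]
-1 (0.48, 0.3, 0.2) [ 0.43  0.38 -0.2   0.99 -0.   -1.04]
4.925 [ 0.55957219 -0.21096667  0.33004179] [ 0.32803419 -0.08584628 -0.65405832]
carrier_grip 0.95 [ 0.4346 -0.1961  0.0791] [206. 205.]
carrier_grip 0.71 [ 0.5568 -0.2557  0.208 ] [320. 286.]
carrier_seat 0.9 [ 0.5602 -0.2566  0.1747] [324. 272.]
carrier_seat 0.6 [ 0.4364 -0.1942  0.0419] [216. 198.]
empty_grip 0.59 [ 0.5705 -0.135   0.2077] [319. 128.]
end_stop 0.76 [ 0.5752 -0.0746  0.1943] [316.  40.]
6.8 [0.46750393 0.15920122 0.32983577] [-0.50659224  0.15631372 -0.01330863]
```

View pics/w1.png

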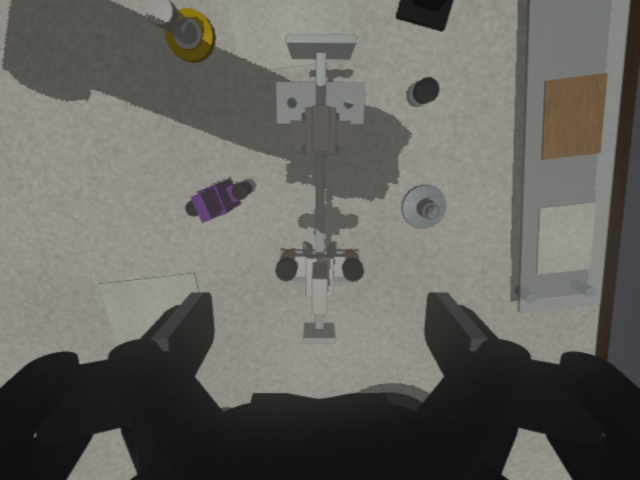

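View pics/w2.png

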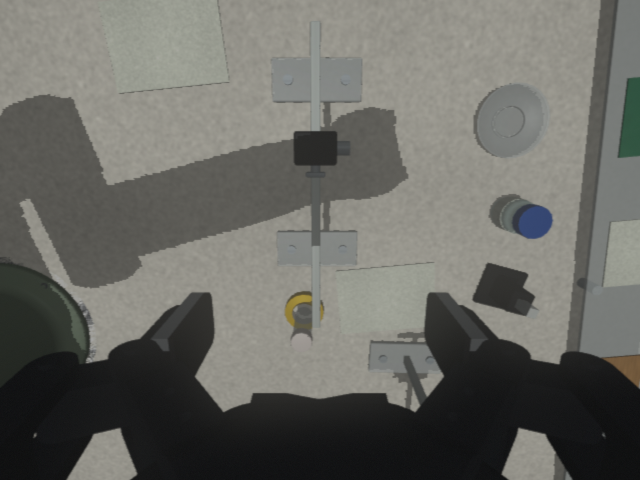

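```bash
python3 - <<'E'
import cv2,numpy as np
a=cv2.imread('pics/w2.png');b=cv2.imread('pics/w1.png')
def row(im,v):
    g=im[v-1:v+2].mean(0).astype(int).mean(1) if 0 else im[v-1:v+2].astype(float).mean((0,2))
    return g[302:336].astype(int)
for v in (30,45,115,190,210,225,270,290,300,315): print('w2',v,*row(a,v))
for v in (65,75,165,180,200,235,240,318): print('w1',v,*row(b,v))
def c(im,x0,y0,x1,y1,s,n):
    cv2.imwrite('pics/'+n,cv2.resize(cv2.convertScaleAbs(im[y0:y1,x0:x1],alpha=1.5,beta=10),None,fx=s,fy=s,interpolation=cv2.INTER_CUBIC))
c(a,270,110,370,185,8,'c5.png');c(b,250,230,390,345,5,'c6.png');c(a,270,270,370,345,8,'c7.png')
E
```

```text
w2 30 149 149 148 146 145 145 144 134 128 139 146 146 145 144 144 145 146 136 125 135 145 147 147 145 143 142 143 145 147 148 147 146 146 147
w2 45 149 148 147 147 147 147 145 134 131 142 147 147 146 145 145 146 146 130 133 146 148 148 149 149 148 148 147 147 148 150 152 152 151 150
w2 115 154 155 154 152 149 148 147 146 135 139 149 149 148 148 148 149 148 138 141 149 147 123 97 95 96 95 95 96 109 133 145 147 149 149
w2 190 86 86 87 87 88 89 90 89 85 83 87 89 88 88 88 88 88 84 84 85 85 86 87 88 90 90 90 89 89 89 88 88 88 89
w2 210 139 139 139 138 138 139 140 138 126 103 90 90 89 89 89 89 88 90 119 138 136 115 92 88 89 89 93 119 137 139 138 139 142 146
w2 225 146 145 144 142 140 140 139 138 135 114 92 91 90 90 89 90 89 91 122 143 145 123 97 92 91 91 96 124 142 144 144 143 143 145
w2 270 143 143 145 148 150 151 150 148 145 136 138 145 145 142 142 143 140 133 136 143 142 140 141 142 145 147 147 147 148 147 146 146 146 142
w2 290 124 121 122 122 122 123 123 125 134 127 131 143 143 141 141 142 140 132 137 146 148 148 146 146 146 148 151 153 152 150 147 145 145 146
w2 300 121 120 120 119 1
[... 585 characters left out ...]
3 83 83 79 83 88 87 87 86 85 85 85 86 87 87
w1 180 90 88 87 88 88 89 90 89 89 88 88 88 88 83 81 84 85 85 84 84 83 83 81 85 89 89 89 89 88 88 88 88 88 88
w1 200 139 139 140 141 143 142 141 141 142 142 143 143 141 114 87 85 86 86 86 85 84 85 102 110 98 89 88 89 93 113 127 137 143 146
w1 235 144 143 143 143 143 144 143 143 142 143 142 136 128 126 130 137 139 139 139 138 137 127 128 116 94 91 91 91 92 106 128 134 128 125
w1 240 138 132 128 127 133 139 142 143 144 144 143 142 139 131 131 137 139 139 138 138 137 126 105 94 91 91 91 90 94 118 130 126 127 131
w1 318 141 140 141 142 144 144 144 142 141 142 144 143 132 127 133 137 137 136 135 135 131 133 138 138 139 140 141 142 141 140 140 141 143 145
```

View pics/c5.png

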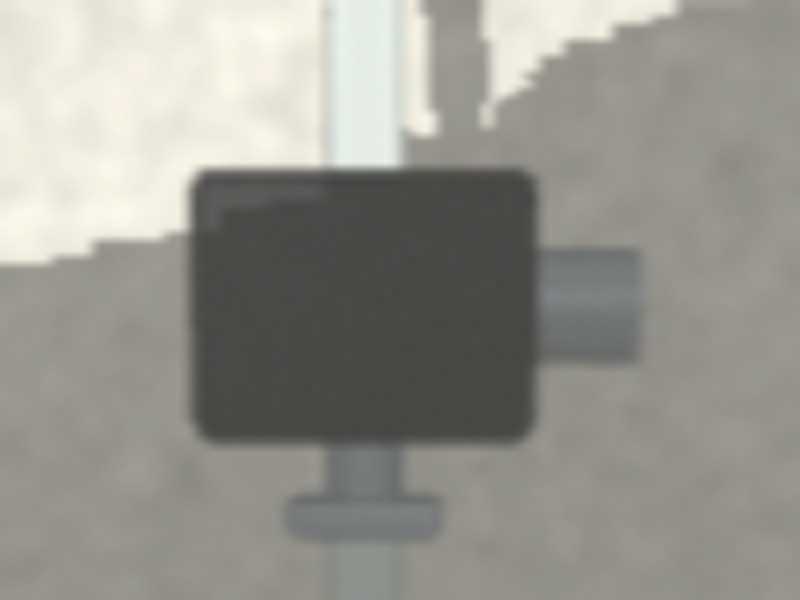

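View pics/c6.png

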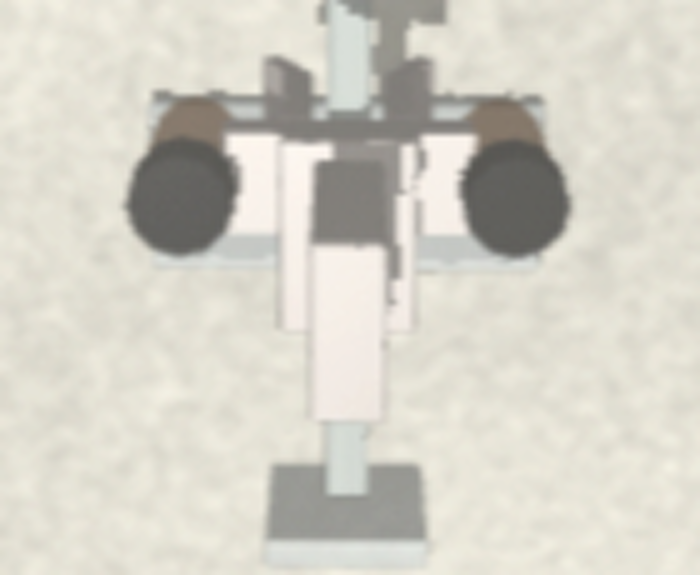

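View pics/c7.png

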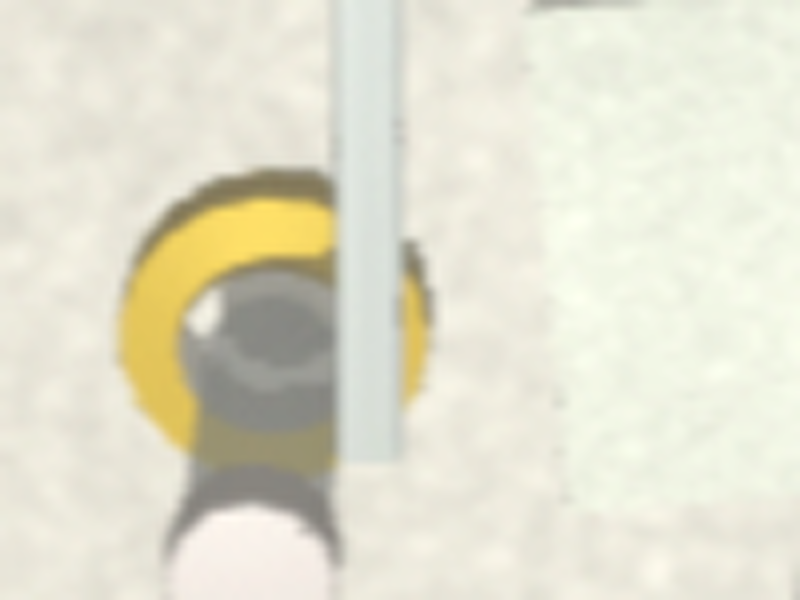

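```bash
python3 - <<'E'
from h import *
def L(n):
    d=np.load(n+'.npz');return dict(mtx=d['mtx'],tool_from_camera=d['tfc']),dict(ee_pos=d['ee'],tool_rot=d['rot'])
p,o=L('w2')
A=[ray(p,u,v,.17,o) for u,v in[(315.3,327.7),(315.3,270),(315.2,210),(315,115),(314.9,22)]]
print(np.round(A,4)); d=A[4]-A[0];print(np.linalg.norm(d),np.degrees(np.arctan2(d[0],d[1])))
print('plunger face',ray(p,315.3,110+270+0 if 0 else 177.5,.177,o), 'collar front',ray(p,315.3,165,.18,o))
p,o=L('w1')
B=[ray(p,u,v,.17,o) for u,v in[(318.9,328.5),(319.6,200),(320.3,57)]]
print(np.round(B,4)); d=B[2]-B[0];print(np.linalg.norm(d),np.degrees(np.arctan2(d[0],d[1])))
print('tab top',ray(p,319.7,296.2,.224,o),ray(p,319.6,278.4,.224,o),ray(p,319.8,314,.224,o))
E
```

```text
[[0.4557 0.0566 0.17  ]
 [0.4614 0.1147 0.17  ]
 [0.4667 0.1698 0.17  ]
 [0.4742 0.2476 0.17  ]
 [0.4807 0.3144 0.17  ]]
0.2590220635151129 5.521010541881135
plunger face [0.46965937 0.19819185 0.177     ] collar front [0.47069603 0.20847061 0.18      ]
[[ 0.5488 -0.3146  0.17  ]
 [ 0.5639 -0.1922  0.17  ]
 [ 0.5776 -0.0806  0.17  ]]
0.23575037029239415 7.010836408232081
tab top [ 0.55618493 -0.2574322   0.224     ] [ 0.55780814 -0.24299233  0.224     ] [ 0.554515   -0.27228776  0.224     ]
```

```bash
python3 - <<'E'
from h import *
s=arm.get_image('scene')
for z in(.16,.165,.17,.175,.18,.185,.19,.2): print(z,proj(s,(.587,-.261,z)).round(1))
print(proj(s,(.556,-.257,.224)))
print(arm.get_obs()['clock'])
E
```

```text
0.16 [200.7 191.8]
0.165 [200.2 189.8]
0.17 [199.7 187.7]
0.175 [199.2 185.7]
0.18 [198.7 183.6]
0.185 [198.2 181.5]
0.19 [197.7 179.4]
0.2 [196.6 175.1]
[207.62240301 156.46793679]
7.1
```

```bash
python3 - <<'E'
from h import *
th=np.radians(6.8)
arm.grip(.5,40)
arm.move_to((.556,-.257,.30),ori(th))
arm.line_to((.556,-.257,.190),max_speed=.1)
arm.dwell(.2);o=arm.get_obs();print(o['clock'],o['ee_pos'],o['force'])
p=arm.get_image('wrist');save(p,'g1')
E
```

```text
10.6167 [ 0.55630059 -0.25720375  0.19060464] [ 0.32788044 -0.57725362 -0.49173245]
```

View pics/g1.png

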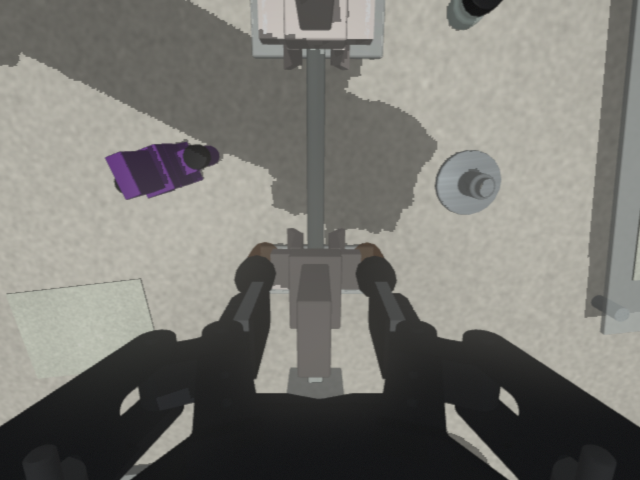

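```bash
python3 - <<'E'
from h import *
arm.grip(0.0,50)
arm.dwell(.2);o=arm.get_obs();print(o['clock'],o['ee_pos'],o['force'],o['grip_width'])
x,y,_=o['ee_pos']
arm.line_to((x,y,.200),max_speed=.05);o=arm.get_obs();print(o['force'],o['grip_width'])
arm.line_to((x,y,.305),max_speed=.12)
arm.dwell(.3);o=arm.get_obs();print(o['clock'],o['ee_pos'],o['force'],o['grip_width'])
save(arm.get_image('scene'),'s1')
p=arm.get_image('wrist');save(p,'g2')
E
```

```text
11.2417 [ 0.55601342 -0.25703619  0.190083  ] [-1.312544   -0.14095089  0.90320382] 0.1319289354178454
[ 0.46227942  0.01595648 -1.21035697] 0.13009002101251005
12.9167 [ 0.55583371 -0.25692257  0.30451351] [-0.25283451 -0.31783398 -1.50861571] 0.13417116766837947
```

View pics/s1.png

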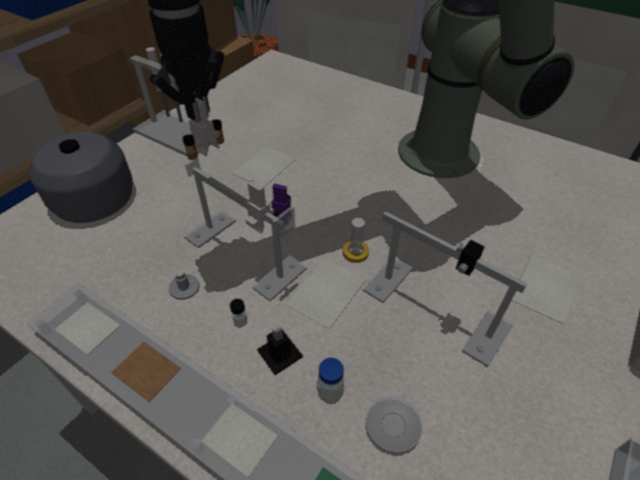

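View pics/g2.png

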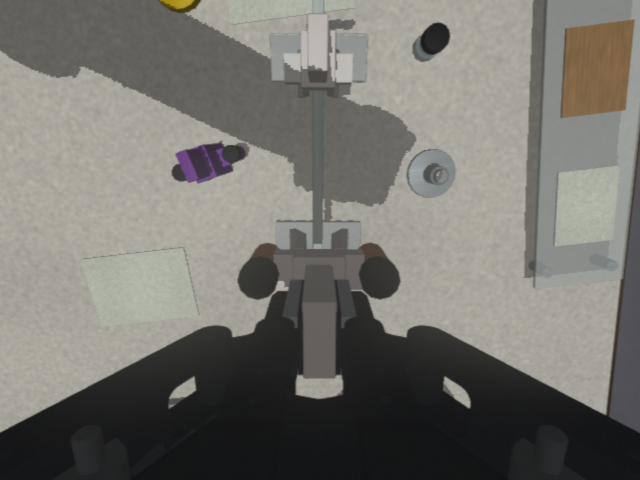

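```bash
python3 - <<'E'
from h import *
th=np.radians(5.5)
arm.line_to((.4594,.0954,.310),rot=ori(th),max_speed=.15)
arm.line_to((.4594,.0954,.250),max_speed=.1)
arm.dwell(.3);o=arm.get_obs();print(o['clock'],o['ee_pos'],o['tool_rot'],ori(th),o['force'],o['grip_width'])
s=arm.get_image('scene');save(s,'s2');t=arm.get_image('top');save(t,'t2')
p=arm.get_image('wrist');save(p,'g3')
np.savez('g3',img=p['img'],mtx=p['mtx'],tfc=p['tool_from_camera'],ee=o['ee_pos'],rot=o['tool_rot'])
for n in['s2','t2']:
    im=cv2.imread(f'pics/{n}.png');x0,y0=(330,150) if n=='s2' else(150,240)
    cv2.imwrite(f'pics/{n}c.png',cv2.resize(im[y0:y0+140,x0:x0+190],None,fx=4,fy=4,interpolation=cv2.INTER_CUBIC))
E
```

```text
16.65 [0.45968312 0.0954324  0.25045934] [2.32499457e+00 2.11195422e+00 1.14205061e-03] [2.32546383 2.11230262 0.        ] [ 0.76242081  0.48913929 -1.69233923] 0.1280764498126703
```

View pics/s2c.png

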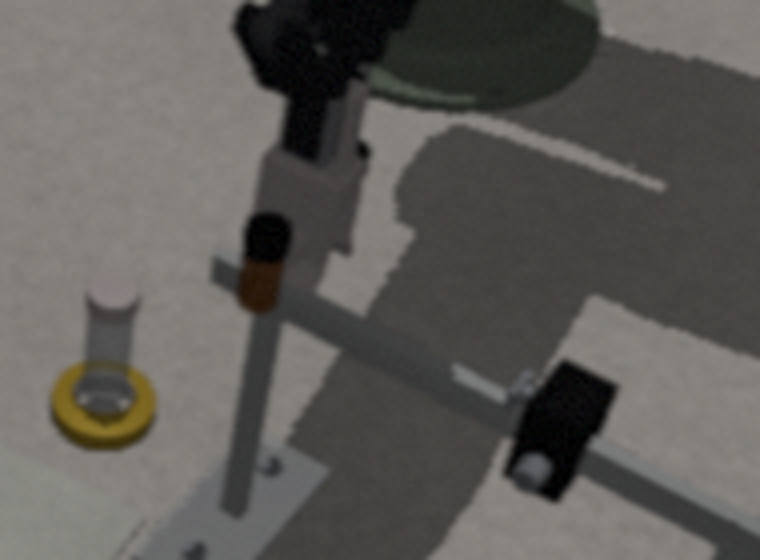

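View pics/g3.png

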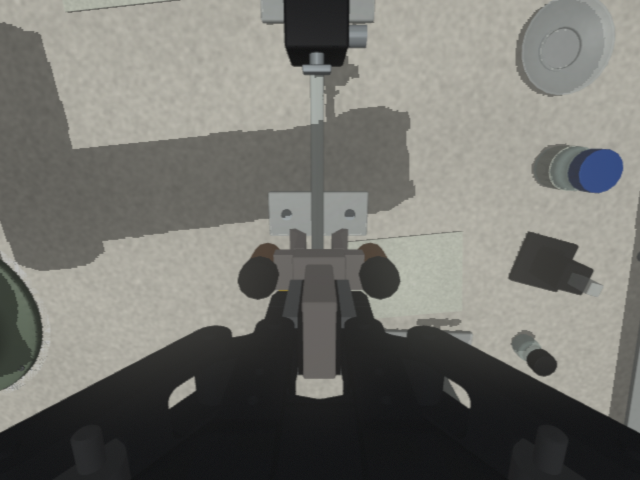

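View pics/t2c.png

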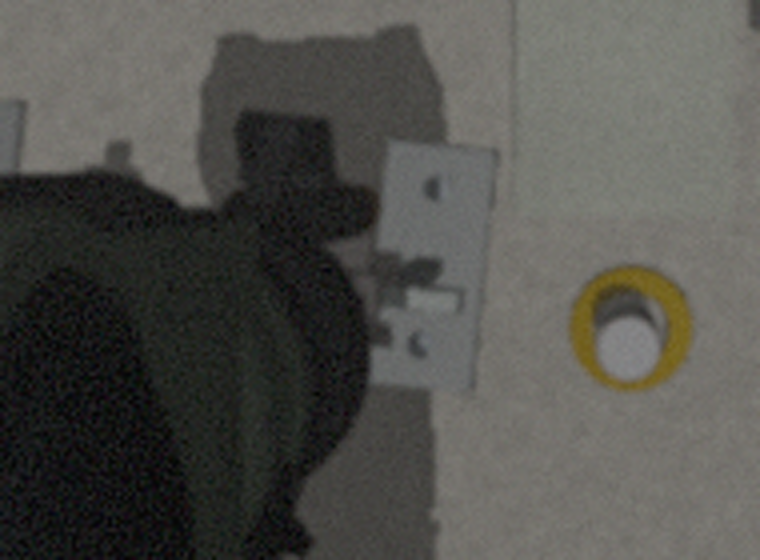

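```bash
python3 - <<'E'
from h import *
im=cv2.imread('pics/g3.png')
d=np.load('g3.npz');p=dict(mtx=d['mtx'],tool_from_camera=d['tfc']);o=dict(ee_pos=d['ee'],tool_rot=d['rot'])
g=im.astype(float).mean(2)
for v in(90,110,140,160,180,215,235): print(v,*g[v-1:v+2,302:336].mean(0).astype(int))
th=np.radians(5.5);ex=np.array([np.cos(th),-np.sin(th),0])
for u,v in[(317.3,100),(317.5,150),(317.5,180),(317.7,230)]:
    X=ray(p,u,v,.17,o);print(v,X.round(4),'lateral rail - tool mm',1e3*(X-o['ee_pos'])@ex)
E
python3 -c "
import cv2
a=cv2.imread('pics/g3.png')[200:320,260:380];cv2.imwrite('pics/g3c.png',cv2.resize(cv2.convertScaleAbs(a,alpha=1.8),None,fx=5,fy=5,interpolation=2))"
```

```text
90 170 170 171 172 173 174 173 160 151 160 168 169 169 168 167 166 167 166 165 162 149 122 116 114 105 103 102 101 100 100 100 101 106 129
110 167 167 166 167 169 171 173 173 160 158 166 169 169 168 167 166 166 165 164 162 154 145 151 134 106 102 102 103 104 104 102 106 138 159
140 101 101 101 103 103 104 103 102 97 95 99 100 100 100 99 99 99 99 98 97 96 93 95 98 99 100 102 103 104 104 104 103 102 102
160 102 102 101 101 102 102 101 100 96 94 97 100 100 99 99 98 98 98 98 97 95 93 96 100 101 102 102 102 101 100 100 100 101 101
180 100 100 99 100 100 99 99 98 92 91 96 99 99 99 98 98 98 98 97 97 95 94 99 103 103 103 103 103 103 103 102 101 101 101
215 152 152 152 153 152 152 152 150 137 113 99 99 99 99 98 98 98 98 98 97 98 117 140 150 151 150 150 150 150 150 150 151 152 152
235 86 85 86 92 128 151 154 155 153 127 100 98 99 98 97 97 97 98 98 97 98 122 150 159 157 156 155 155 152 124 91 86 85 85
100 [0.4691 0.1859 0.17  ] lateral rail - tool mm 0.6740720989813417
150 [0.4664 0.1573 0.17  ] lateral rail - tool mm 0.7424983564016903
180 [0.4646 0.1391 0.17  ] lateral rail - tool mm 0.7105633944522958
230 [0.4616 0.107  0.17  ] lateral rail - tool mm 0.7845105634455547
```

View pics/g3c.png

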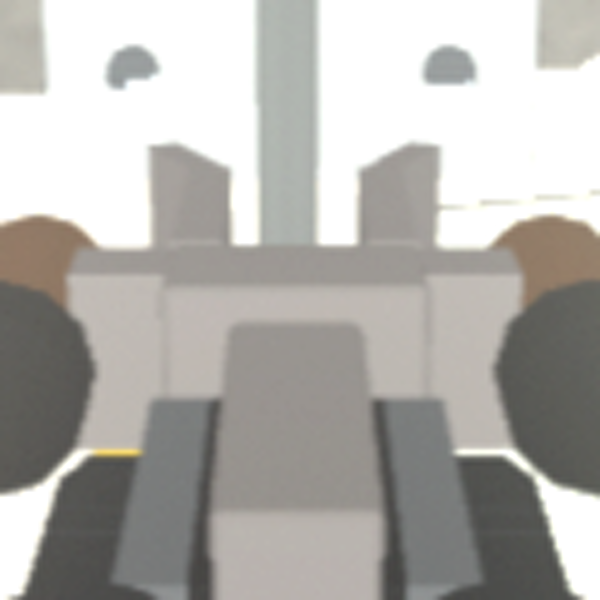

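```bash
python3 - <<'E'
from h import *
x,y=.4594-.0006,.0954
o=arm.get_obs();f0=o['force'].copy()
for z in(.235,.222,.21,.202,.197,.194,.192,.191,.190,.1895,.189):
    arm.line_to((x,y,z),max_speed=.03);o=arm.get_obs();f=o['force']-f0
    print(round(o['clock'],2),z,o['ee_pos'].round(4),f.round(2))
    if f[2]>2.5 or np.hypot(f[0],f[1])>4: break
s=arm.get_image('scene');save(s,'s3')
im=cv2.imread('pics/s3.png');cv2.imwrite('pics/s3c.png',cv2.resize(im[150:290,330:520],None,fx=4,fy=4,interpolation=cv2.INTER_CUBIC))
E
```

```text
17.45 0.235 [0.4588 0.0954 0.2349] [ 0.93 -0.34  1.13]
18.03 0.222 [0.4587 0.0954 0.2219] [-1.32 -0.74  0.3 ]
18.58 0.21 [0.4587 0.0954 0.2098] [-0.87  0.27 -0.63]
19.0 0.202 [0.4586 0.0954 0.2018] [0.1  1.24 0.2 ]
19.32 0.197 [0.4586 0.0954 0.1968] [ 0.16  0.88 -0.13]
19.57 0.194 [0.4587 0.0954 0.1938] [-0.17  0.32  0.4 ]
19.82 0.192 [0.4587 0.0954 0.1919] [-0.14  0.15  0.26]
20.07 0.191 [0.4587 0.0954 0.191 ] [0.43 0.05 0.15]
20.32 0.19 [0.4589 0.0954 0.19  ] [ 0.57 -0.02  0.51]
20.57 0.1895 [0.4589 0.0954 0.19  ] [-2.09  0.03  6.54]
```

View pics/s3c.png

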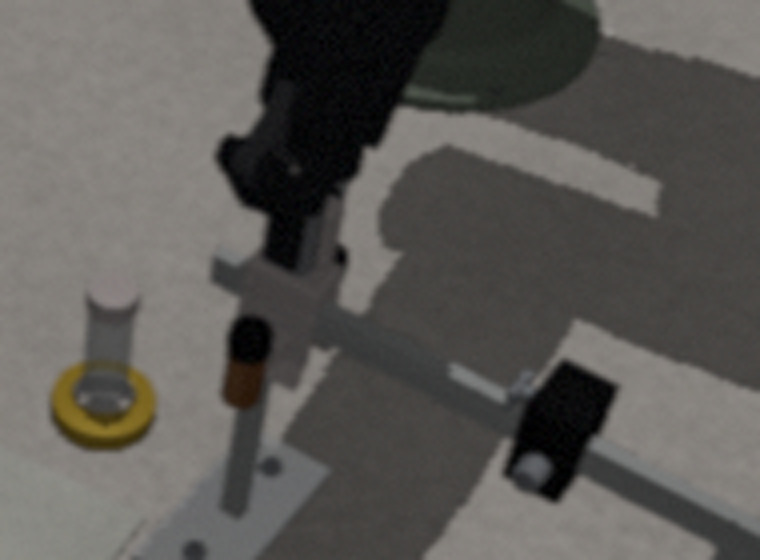

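```bash
python3 - <<'E'
from h import *
th=np.radians(5.5);d=np.array([np.sin(th),np.cos(th),0]);ex=np.array([np.cos(th),-np.sin(th),0])
P0=np.array([.4588,.0954,.1898])
def F(n=4):
    a=[]
    for _ in range(n): arm.dwell(.03);a.append(arm.get_obs()['force'])
    return np.mean(a,0)
def rep(s,tag=''):
    f=F();o=arm.get_obs();print(tag,round(o['clock'],2),s,o['ee_pos'].round(4),'along %.2f lat %.2f z %.2f'%(f@d,f@ex,f[2]),'w%.3f'%o['grip_width']);return f
arm.line_to(P0,max_speed=.02);rep(0)
for s in(.02,.045,.068):
    arm.line_to(P0+s*d,max_speed=.04);f=rep(s)
    if abs(f@d)>5 or abs(f@ex)>6: break
p=arm.get_image('wrist');save(p,'g4');save(arm.get_image('scene'),'s4')
E
```

```text
21.0 0 [0.4589 0.0954 0.19  ] along -0.54 lat -1.27 z 5.32 w0.136
 21.78 0.02 [0.4612 0.1159 0.19  ] along -1.45 lat 0.37 z 4.99 w0.131
 22.69 0.045 [0.4633 0.1403 0.19  ] along -2.11 lat 0.17 z 5.92 w0.133
 23.55 0.068 [0.4655 0.1632 0.19  ] along -2.17 lat 0.41 z 5.98 w0.135
```

View pics/g4.png

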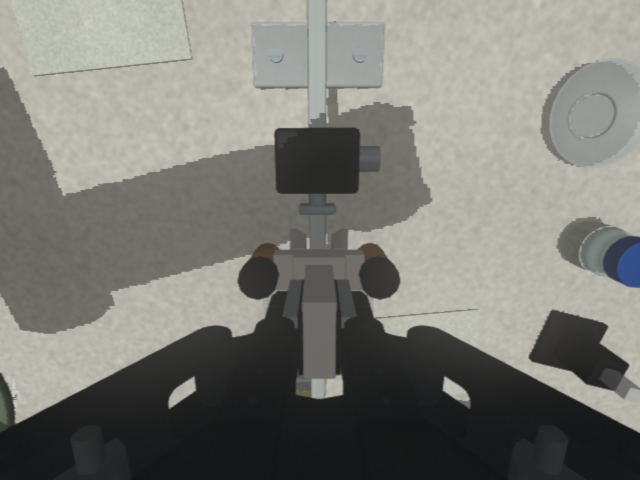

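```bash
python3 - <<'E'
from h import *
th=np.radians(5.5);d=np.array([np.sin(th),np.cos(th),0]);ex=np.array([np.cos(th),-np.sin(th),0])
P0=np.array([.4588,.0954,.1899])
def F(n=4):
    a=[]
    for _ in range(n): arm.dwell(.03);a.append(arm.get_obs()['force'])
    return np.mean(a,0)
def rep(s,tag=''):
    f=F();o=arm.get_obs();print(tag,round(o['clock'],2),round(s,4),'act %.4f'%((o['ee_pos']-P0)@d),'along %.2f lat %.2f z %.2f'%(f@d,f@ex,f[2]),'w%.3f'%o['grip_width']);return f@d
s=.068;base=None
while s<.1:
    s+=.002 if s<.078 else .001
    arm.line_to(P0+s*d,max_speed=.02);a=rep(s)
    if s<.077: base=a if base is None else .5*(base+a)
    elif base-a>2.5: break
print('base',base)
E
```

```text
24.03 0.07 act 0.0701 along -2.13 lat 0.55 z 5.62 w0.131
 24.42 0.072 act 0.0720 along -3.25 lat 0.34 z 5.72 w0.131
 24.8 0.074 act 0.0739 along -2.75 lat 0.11 z 5.50 w0.133
 25.18 0.076 act 0.0759 along -3.13 lat -0.27 z 6.07 w0.132
 25.57 0.078 act 0.0780 along -2.49 lat 0.16 z 6.11 w0.129
 25.95 0.079 act 0.0788 along -3.11 lat 0.37 z 5.86 w0.133
 26.33 0.08 act 0.0798 along -3.36 lat 0.26 z 6.37 w0.127
 26.72 0.081 act 0.0807 along -3.30 lat -0.10 z 5.79 w0.137
 27.1 0.082 act 0.0818 along -2.86 lat 0.26 z 5.85 w0.137
 27.48 0.083 act 0.0827 along -3.03 lat -0.05 z 6.00 w0.131
 27.87 0.084 act 0.0838 along -3.17 lat -0.13 z 5.75 w0.132
 28.25 0.085 act 0.0847 along -3.10 lat -0.33 z 5.97 w0.132
 28.63 0.086 act 0.0857 along -2.95 lat 0.59 z 5.79 w0.133
 29.02 0.087 act 0.0867 along -3.63 lat 0.43 z 5.78 w0.133
 29.4 0.088 act 0.0873 along -4.84 lat -0.45 z 6.46 w0.131
 29.78 0.089 act 0.0878 along -6.54 lat -0.19 z 7.39 w0.136
base -2.9234894698611114
```

```bash
python3 - <<'E'
from h import *
th=np.radians(5.5);d=np.array([np.sin(th),np.cos(th),0]);ex=np.array([np.cos(th),-np.sin(th),0])
P0=np.array([.4588,.0954,.1899])
def F(n=4):
    a=[]
    for _ in range(n): arm.dwell(.03);a.append(arm.get_obs()['force'])
    return np.mean(a,0)
def rep(s,tag='',n=4):
    f=F(n);o=arm.get_obs();print(tag,round(o['clock'],2),round(s,4),'act %.4f'%((o['ee_pos']-P0)@d),'along %.2f lat %.2f z %.2f'%(f@d,f@ex,f[2]),'w%.3f'%o['grip_width']);return f@d
s=.089
for _ in range(6):
    a=rep(s,'pre',4)
    if a<-9.8: break
    s+=.001 if a>-8 else .0005
    arm.line_to(P0+s*d,max_speed=.01)
print('hold')
for _ in range(4): rep(s,'hold',10)
o=arm.get_obs();p=arm.get_image('wrist');save(p,'g5')
E
python3 -c "
import cv2
a=cv2.imread('pics/g5.png')[160:310,230:410];cv2.imwrite('pics/g5c.png',cv2.resize(cv2.convertScaleAbs(a,alpha=1.6),None,fx=4,fy=4,interpolation=2))"
```

```text
pre 29.92 0.089 act 0.0877 along -6.40 lat 0.14 z 6.43 w0.131
pre 30.3 0.09 act 0.0883 along -7.75 lat -0.19 z 7.77 w0.132
pre 30.68 0.091 act 0.0887 along -9.54 lat -0.34 z 8.12 w0.128
pre 31.07 0.0915 act 0.0889 along -10.46 lat -0.10 z 9.18 w0.127
hold
hold 31.4 0.0915 act 0.0889 along -10.57 lat -0.67 z 8.68 w0.131
hold 31.73 0.0915 act 0.0889 along -10.08 lat -0.16 z 8.79 w0.135
hold 32.07 0.0915 act 0.0889 along -9.96 lat -0.37 z 8.53 w0.132
hold 32.4 0.0915 act 0.0889 along -10.42 lat -0.26 z 8.93 w0.133
```

View pics/g5c.png

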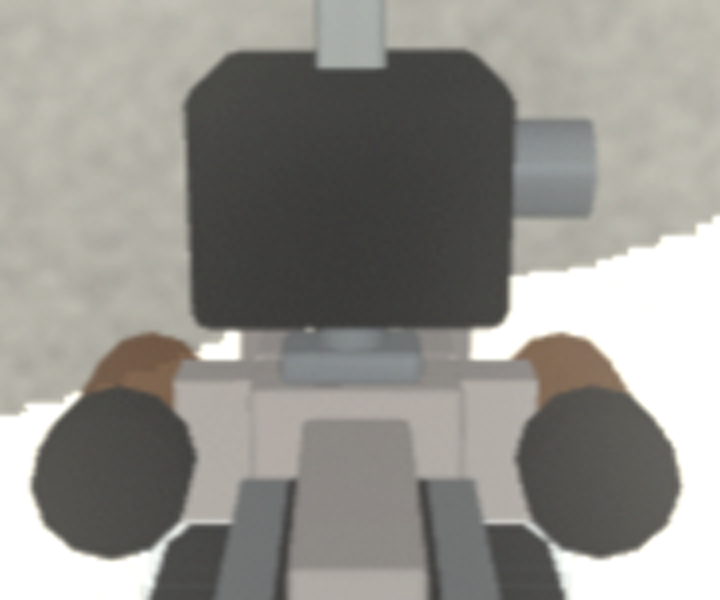

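```bash
python3 - <<'E'
from h import *
th=np.radians(5.5);d=np.array([np.sin(th),np.cos(th),0])
P0=np.array([.4588,.0954,.1899])
arm.line_to(P0+.0868*d,max_speed=.01);arm.dwell(.1);print(arm.get_obs()['force'])
P=P0+.0868*d;P[2]=.1903
arm.line_to(P,max_speed=.01);arm.dwell(.1);o=arm.get_obs();print(o['clock'],o['ee_pos'],o['force'])
arm.grip(.45);arm.dwell(.3);o=arm.get_obs();print(o['clock'],o['grip_width'],o['force'])
P=o['ee_pos'].copy();P[2]=.215;arm.line_to(P,max_speed=.04);print(arm.get_obs()['force'])
P[2]=.33;arm.line_to(P,max_speed=.15);arm.dwell(.2)
P2=P-.07*d;arm.line_to(P2,max_speed=.2)
arm.dwell(.2)
o=arm.get_obs();p=arm.get_image('wrist');save(p,'g6');s=arm.get_image('scene');save(s,'s6');print(o['clock'])
for t in['carrier_seat','carrier_grip','empty_grip']:
    for q in(p,s):
        for r in arm.place_of(t,q)[:3]: print(t,round(r['confidence'],2),w(q,r['point'],o).round(4))
E
```

```text
[-0.07600792  1.24427715  5.20590993]
33.5167 [0.46693118 0.18195588 0.19003596] [0.33214072 0.70937526 1.76094631]
34.1917 0.447958831417653 [0.32570129 0.45265665 0.56198094]
[0.0733157  0.38529799 0.16760085]
36.775
carrier_seat 0.69 [0.4703 0.188  0.1757]
carrier_seat 0.59 [ 0.4366 -0.1989  0.0445]
carrier_seat 0.58 [0.4638 0.1806 0.1655]
carrier_grip 0.68 [0.4682 0.184  0.2068]
carrier_grip 0.84 [0.4672 0.1818 0.204 ]
carrier_grip 0.72 [ 0.4286 -0.0047  0.0025]
carrier_grip 0.67 [ 0.4354 -0.1976  0.0799]
empty_grip 0.64 [ 6.897e-01 -9.760e-02 -3.000e-04]
empty_grip 0.56 [ 0.5693 -0.1365  0.2028]
```

View pics/g6.png

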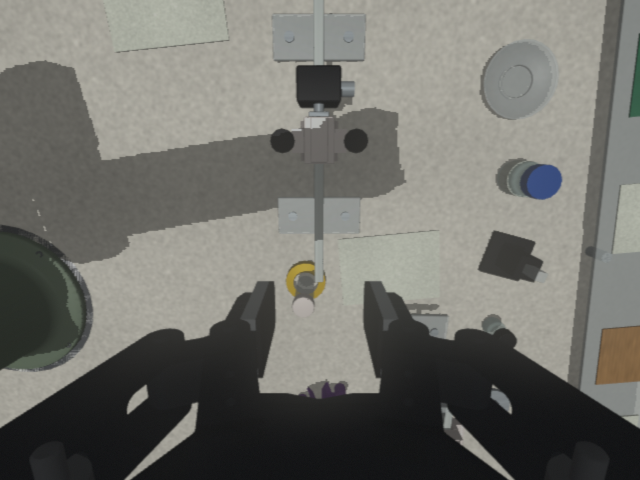

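View pics/s6.png

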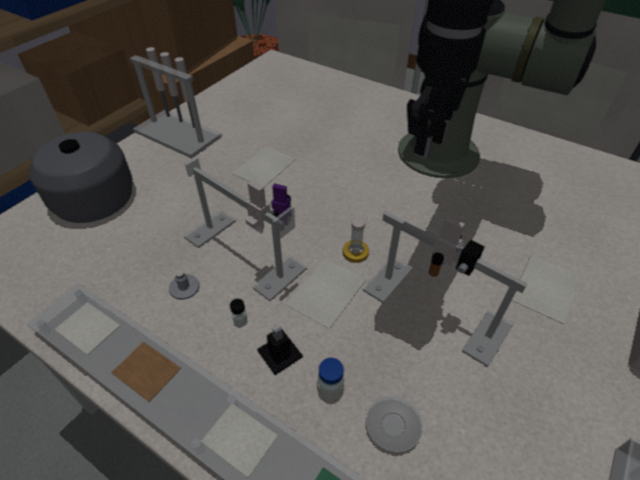

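The wrist picture shows the carrier hanging upright on rail 2 at (318,140), just short of the collar, with its vials at (283,140) and (356,140). The scene picture shows the empty carrier still on rail 1 at (257,194) and the bystanders unmoved.

```bash
python3 - <<'E'
from h import *
arm.close_job()
E
```

```text
the job is handed in; nothing more can be done
```

The carrier with two vials is now hanging on the second rail, just in front of the stop collar. The job was handed in at about 37 s and no verdict was reported.

- **Transfer:** I lifted the carrier 115 mm, clear of the end stop and the empty carrier. I lowered it onto rail 2 at about y = -90 until it touched; the contact force peaked at about 6.5 N.
- **Push:** I slid it along the rail until it met the plunger, with the face found by feel at about y = +15. I pushed to about 10 N total. About 3 N of that was drag, which leaves roughly 7 N on the plunger, or about 1.8 mm of push-in. I worked that figure out from wrist force and position, because the plunger itself can't be read. The push was held for about 1.4 s.
- **Release:** I eased back until the pressure was off before opening the gripper, then lifted away.
- **Last checks:** The wrist picture shows the carrier hanging upright with both vials. Both cameras put its grip tab at the seated height (z about 0.204–0.207). In the scene picture the empty carrier and the other items look unmoved. The gripper is clear, with close to zero force.
- **Disagreements:** The networks sometimes labelled the purple look-alike, the tube stand or the small vial as a carrier. I judged those by the pictures. The carrier pressed on the rail with about 6 N during the slide and up to 9 N during the hold, which raised the drag to about 3 N.

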